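# Dock and latch the extractor's dust bin

### The job

The graphite extractor's dust bin has been emptied and left a little way out. Push it home against the outlet, swing the latch's wire loop over and hook it behind the keeper's upturned lip, then press the lever down past centre until it snaps shut and stays there. Leave everything else on the bench where it stands.

Things in the scene. Friction and masses are not known exactly. Their poses are not given: they have to be found in the camera images.
- extractor: Bench dust extractor, fixed. Origin on the bench, mid-foot, in the plane of the upright outlet face. x points level INTO the machine (bin's way home), z up. In its frame, mm: outlet face x = 0; above z = 290 the head juts to x = -115 (y +-100, to z = 435), so at the keeper a tool must lean back from the machine 25 to 45 deg. Skid plate 10 high, x -350 to 250, y +-125; bin guides y = +-100 to z = 32.
- dust_bin (a joint): How far the bin stands out from home, m: 0 = home, against the outlet; at most 0.06. It slides along the extractor's x (out is -x) with about 6 N of friction and stays where left; a firm stop is felt at home. Bin: plain metal box, 285 mm long, 184 mm wide, lid top 85 mm above the bench.
- bin_handle (a point): Middle of the bin's front handle: a round bar 11 mm thick and 110 mm long, level, across the bin, 35 mm in front of the bin's front face, 56 mm above the bench. With the bin home it lies at (-319, 0, 56) mm in the extractor's frame.
- lever (a joint): Latch lever, rad: 0 = shut on its stop (handle away from the machine, 20 deg below level), growing as the handle is raised up and towards the machine; stop at 1.25. Friction (0.12 Nm) holds it when unloaded. With bin home and loop hooked, tension starts below 0.72 and the toggle point is 0.10: above it the spring throws the lever open, below it shut. Takes up to 8 N at lever_pad.
- lever_pivot (a point): Middle of the lever's pivot pin on the bin's lid, pin along the extractor's y. With the bin home at (-165, 0, 130) mm in the extractor's frame; it travels with the bin.
- lever_pad (a point): Place to press: middle of the face of the lever's black rubber grip that is uppermost when shut, 85 mm out from the pivot. Grip 22 mm wide, 12 mm thick, from 47 to 113 mm from the pivot. With lever shut and bin home at (-247, 0, 107) mm in the extractor's frame; it turns about the pivot as the lever does.
- trunnion (a joint): Wire loop's angle on the lever, rad. Loop's elevation (0 = level, towards the machine; pi/2 = upright) = trunnion - lever + 0.16. Its pivot rides on the lever: from lever_pivot (34 cos a, 34 sin a) mm in the extractor's x, z with a = 3.377 rad - lever, so pulling the loop turns the lever. Friction holds the loop up when steeper than 40 deg; below that it falls. Starts about upright.
- loop_bar (a point): Middle of the cross bar at the loop's free end. The loop is a U of 6 mm steel rod, 46 mm wide outside; the bar lies 140 mm from the loop's pivot. The point's x points along the legs from pivot to bar, y along the bar. Springs at the pivot let the loop lengthen some 5 mm (16 N per mm) when drawn tight.
- loop_grip (a point): Point midway between the two legs, 50 mm back from the cross bar (90 mm from the loop's pivot): a good place to pinch the loop across its two legs, 46 mm over the outsides.
- keeper (a point): Steel keeper on the outlet face. Origin = seat, where the hooked cross bar's axis lies (on the arm, against the lip's inner side), at (-55, 0, 145) mm in the extractor's frame, same axes. Level arm, 22 mm wide, top 3 mm below the origin; upturned lip 8 mm thick before the bar (x = -11 to -3 mm), leaning 11 deg inwards, top 11 mm above the origin; 48 mm free behind it. The loop's legs pass beside it, 6 mm clear each side.
- electrode_a: Bystander: black graphite electrode on a 50 mm square steel holder, 66 mm high; origin under its centre.
- electrode_b: Bystander: taller black graphite electrode with a thin rib on a 50 mm square steel holder, 80 mm high; origin under its centre.
- insert: Bystander: steel mould insert 75 x 55 x 30 mm with a pocket; origin under its centre.
- wrench: Bystander: wrench, 170 mm long, lying on the bench.
- oil_bottle: Bystander: white oil bottle, 56 mm across, 150 mm high; origin under its centre.
- screw_jar: Bystander: small grey jar with a steel cap, 52 mm across, 60 mm high, standing on top of the extractor; origin under its centre.

How it is judged:
By the outcome, as a careful person would: the job done as asked, in the order asked, and still so for the second after the job is handed in, with the robot touching nothing.
It also fails if it takes over 67 s, if anything falls off the work surface, if the arm or the gripper's body presses on something with over 40 N, if the wrist force passes 120 N, or if a joint passes its speed limit or range.

### The arm

A 6-joint arm with a two-finger parallel gripper is mounted at the origin on the work surface. World frame = base frame: x ahead of the robot, y to its left, z up, the work surface at z = 0. Lengths are in mm, angles in degrees, forces in N, time in s.
With the tool pointing down it reaches from about 350 to 975 mm from the base axis. Payload 4.9 kg.
Tool frame: the origin (TCP) lies at the very end of the fingers, on their centre line; the grasp point (between the pads) lies 19 mm behind it (grasp_offset is the distance from the TCP to the grasp point, in mm); z points along the fingers, y is the line along which they close (so a half turn about z gives the same grasp; the last joint's range is limited). The gripper opens to 85 mm and grips with 20 to 120 N. Pads are 22 mm wide; open, the fingers measure 114 mm over their backs; the gripper's body (76 mm by 85 mm) begins 54 mm behind the grasp point. The pads swing forward as they close: fully open they stand 13 mm farther back than shut.
Start: joints at [67.036, 3.019, 92.412, -0, 84.569, -6.818], TCP at [173.793, 600.331, 231.304] pointing down, gripper open.
Joint ranges: [-172.51, 172.51], [-57.92, 126.97], [3.15, 148.05], [-58.71, 238.71], [5.1, 150.11], [-179.66, 179.66]. Speed limits (degrees/s): [147.25, 147.25, 180, 180, 180, 180].

### API

Orientations are given as a 3x3 rotation matrix whose columns are the frame's x, y, z axes.
In Python, from cell import * gives the robot as it stands.
- The arm moves only by the shell command python3 -m pendant 'ROWS'. ROWS is JSON, a list that holds one entry, the list of rows, each a list of 7 numbers: the gripper's target within -1 to 1 (fully open at 1, half-way at 0, shut at -1), then the shift along the tool's x, y, z in m, then the turn, a rotation vector about the tool's x, y, z in rad. In form: [[[grip, dx, dy, dz, rx, ry, rz], ...]]. A call has 1 to 20 rows; each row shifts and turns the commanded pose from where the row before left it, along the tool's axes as they then stand; what a row does not reach is not made up. A row lasts 1/8 s, in which the tool goes at most 62.5 mm and 10.7 degrees, less where a joint would pass 70% of its speed; a pose out of reach is approached as far as the arm can. A call is refused whole if a number of a shift passes 0.0625 or a number of a turn 0.188, either way. A call with a gripper value outside its range is refused whole. The fingers move at their own pace and stop on an object; the grip force is fixed at half the most. Time passes only in rows, so rows that do not move let the fingers close. It gives the time, the measured TCP pose, the force, the opening and the grip force at its end, in the units of the state.
- read_state(): the state, without advancing time (a new reading comes with each control period).
- grab_frame(name): name is "scene" or "side" or "wrist"; returns the picture (400x640x3 uint8, red, green, blue); there is no depth.
- camera_info(name): a dict with "mtx" (3x3 intrinsics, pixels), "dist" ([k1, k2, p1, p2, k3] as OpenCV has them; the pictures are not rectified), "cam_to_world" (4x4, takes a point from camera to world coordinates). Camera axes: x right, y down, z forward; pixel columns grow to the right and rows downward; lengths in mm; the calibration is good to about 2 mm. A picture is of the moment at which its call begins: read the wrist's pose just before it. camera_info takes no time and is no camera call; for the wrist camera it gives the pose at the moment of the call.
- close_job(): hands the job in; it is judged then, once.
Trained networks look in the newest picture that a camera, given by its name, has taken for a name from the list of things; names that differ only in an ending like _2 or _b are one class to them, and where a whole thing is asked for, a point or a joint stands for the part that bears it (a point fixed in the world has none). Each returns a list of dicts, best first, with "conf" (0 to 1); they miss things now and then, are a little off and sometimes report something else, mostly with a low value. They report only what shows in the picture. A call takes as long as a camera call.
- outline_of(label, camera): "region" (400x640 bool, what is visible of it) and "box" ([left, top, right, bottom] in pixels, round what is visible of it).
The state is a dict: "time_s": time; "joint_pos": joint angles; "qvel": joint speeds; "tau": joint torques, N m; "position": TCP position; "tcp_rot": TCP orientation; "contact_force": force on the tool from outside, world axes, zero at the start; "moment": the same for the moment, N m; "gripper_width": finger opening in mm; "grip_force": force on a finger pad.
Only numpy, scipy, OpenCV 4.12 (cv2) and the standard library are available. Lean on these libraries where they do the work, as an engineer would, in place of code of your own. Each camera call takes 0.05 s, during which the arm holds its last target. There are 200 camera calls.

## Working session

There is one attempt and no reset: what is moved stays moved. The work goes in short steps, Python scripts to look and compute and a shell command to move; the robot and the scene stay as the last step left them, time stands still between calls to the robot, and variables do not carry over. Pictures are saved under pics/ and viewed, at most 12 in all, crops included, and the job is handed in when it is done.

```bash
ls; mkdir -p pics
python3 - <<'E'
from cell import *
import cv2
s=read_state();print({k:s[k] for k in('time_s','position','tcp_rot','gripper_width')})
for n in("scene","side"):
    cv2.imwrite(f"pics/{n}0.png",cv2.cvtColor(grab_frame(n),cv2.COLOR_RGB2BGR))
    for l in("extractor","dust_bin","bin_handle","lever","lever_pad","loop_bar","keeper","loop_grip"):
        for d in outline_of(l,n)[:2]: print(n,l,round(d['conf'],2),d['box'],int(d['region'].sum()))
    c=camera_info(n);print(c['mtx'],c['dist'],c['cam_to_world'])
E
```

```text
pics
{'time_s': 0.0, 'position': array([173.54350988, 599.75772268, 230.0153995 ]), 'tcp_rot': array([[-9.60560713e-01,  2.78069171e-01, -8.08247940e-04],
       [ 2.78070247e-01,  9.60558756e-01, -1.95290160e-03],
       [ 2.33327906e-04, -2.10063026e-03, -9.99997766e-01]]), 'gripper_width': 85.52975022319902}
scene extractor 0.84 [281.4, 17.7, 640.0, 284.7] 31228
scene dust_bin 0.6 [284.6, 202.8, 380.1, 268.8] 4682
scene dust_bin 0.6 [413.9, 257.7, 438.3, 292.2] 589
scene bin_handle 0.77 [281.5, 207.6, 385.4, 271.3] 4767
scene lever 0.78 [299.6, 201.9, 333.6, 233.2] 301
scene lever 0.38 [281.9, 203.2, 381.7, 270.5] 4718
scene lever_pad 0.82 [302.4, 210.9, 333.3, 225.5] 212
scene loop_bar 0.67 [320.5, 212.0, 323.8, 227.5] 32
scene keeper 0.66 [281.3, 16.9, 640.0, 280.3] 30843
scene loop_grip 0.52 [320.0, 210.3, 322.6, 224.7] 6
[[362.38104774   0.         323.74162556]
 [  0.         362.38104774 201.82252767]
 [  0.           0.           1.        ]] [0.01728705 0.         0.         0.         0.        ] [[-5.46853481e-02  7.56264368e-01 -6.51976778e-01  1.27592788e+03]
 [ 9.9834
[... 521 characters left out ...]
89 [306.2, 192.4, 332.3, 243.3] 422
side loop_bar 0.65 [308.7, 190.1, 324.5, 240.4] 281
side keeper 0.89 [159.3, 0.0, 370.7, 314.7] 25807
side loop_grip 0.84 [308.2, 219.4, 323.0, 235.9] 52
side loop_grip 0.47 [157.1, 0.0, 374.3, 316.0] 26356
[[498.06001364   0.         319.82460642]
 [  0.         498.06001364 201.01456001]
 [  0.           0.           1.        ]] [-0.12116398  0.          0.          0.          0.        ] [[ 9.00965309e-01 -2.42593499e-01  3.59735884e-01  1.15836575e+02]
 [-4.33538717e-01 -5.36740018e-01  7.23846900e-01 -1.00962186e+03]
 [ 1.74840930e-02 -8.08120379e-01 -5.88757810e-01  1.01739953e+03]
 [ 0.00000000e+00  0.00000000e+00  0.00000000e+00  1.00000000e+00]]
```

Run:
```python
import cv2
a=cv2.imread('pics/scene0.png');b=cv2.imread('pics/side0.png')
cv2.imwrite('pics/a.png',cv2.resize(a[20:320,260:640],(760,600),interpolation=cv2.INTER_CUBIC))
cv2.imwrite('pics/b.png',cv2.resize(b[:330,140:540],(727,600),interpolation=cv2.INTER_CUBIC))
```

```text
(no output)
```

View pics/a.png

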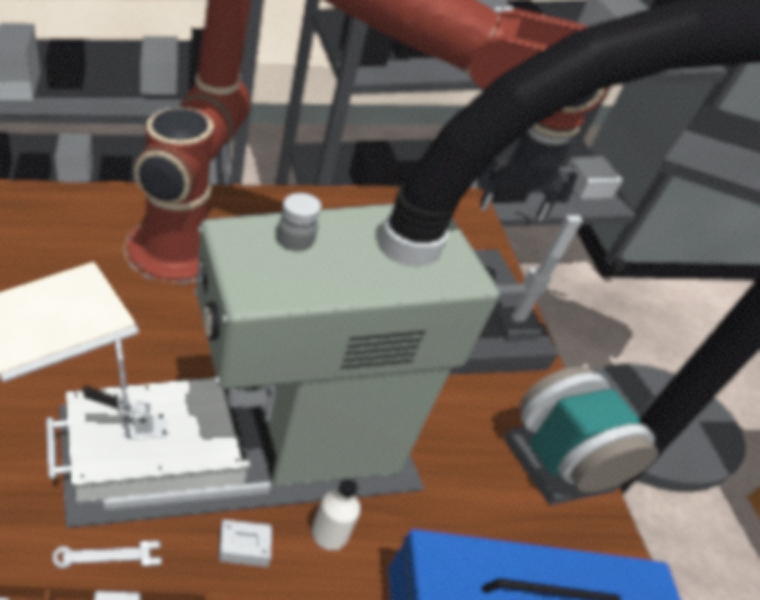

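View pics/b.png

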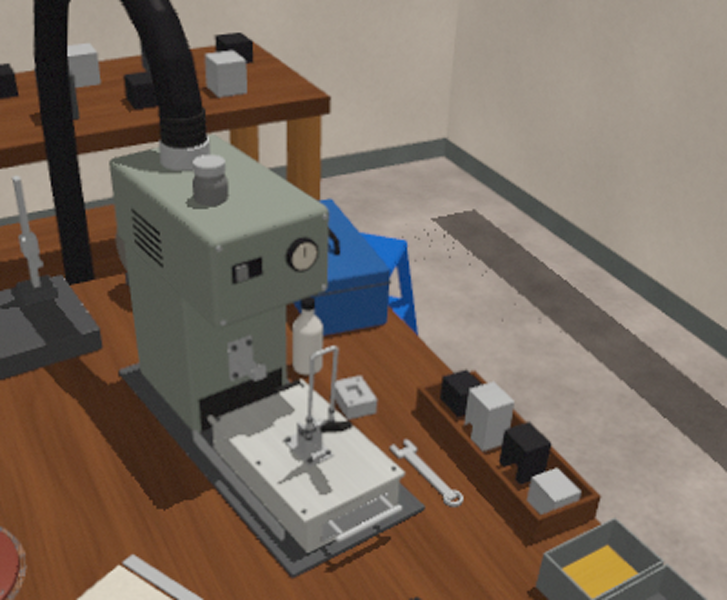

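Pictures show the extractor with the bin at lower y (bin front facing −y), the loop upright (side crop about 312–338, 350), and the lever grip at (335, 426). Next I fit the pose to these features.

```bash
cat > h.py <<'E'
from cell import *
import numpy as np, cv2, json
from scipy.optimize import least_squares
def proj(n,P,c=None):
    c=c or camera_info(n);T=np.linalg.inv(c['cam_to_world'])
    q=np.atleast_2d(P)@T[:3,:3].T+T[:3,3]
    return cv2.projectPoints(q.astype(float),np.zeros(3),np.zeros(3),c['mtx'],np.asarray(c['dist']))[0][:,0]
def R(y): return np.array([[np.cos(y),-np.sin(y),0],[np.sin(y),np.cos(y),0],[0,0,1]])
def ext(p,P): return np.atleast_2d(P)@R(p[2]).T+[p[0],p[1],0]
def mech(d,lev,el):
    pv=np.array([-165-d,0,130.]);a=3.377-lev
    lp=pv+34*np.array([np.cos(a),0,np.sin(a)])
    u=np.array([np.cos(el),0,np.sin(el)])
    # pad: shut at (-82,-23) from pivot -> rotate clockwise-up with lever
    v=np.array([-82,0,-23.]);c,s=np.cos(-lev),np.sin(-lev)
    pad=pv+np.array([c*v[0]-s*v[2],0,s*v[0]+c*v[2]])
    return dict(pv=pv,lp=lp,bar=lp+140*u,grip=lp+90*u,pad=pad,u=u)
E
cat > fit.py <<'E'
from h import *
S=lambda x,y:(140+x/1.8175,y/1.8182); C=lambda x,y:(260+x/2,20+y/2)
F=[('side',(-115,-100,435),S(328,208)),('side',(-115,100,435),S(213,250)),('side',(-115,-100,290),S(326,297)),('side',(-115,100,290),S(218,327)),
('side',(-350,125,10),S(292,570)),('side',(-350,-125,10),S(423,507)),
('scene',(-115,100,435),C(200,228)),('scene',(-115,-100,435),C(222,315)),('scene',(-115,-100,290),C(225,382)),('scene',(-350,-125,0),C(68,522)),('scene',(250,-125,0),C(422,488))]
B=[('side',(-284,-92,85),S(403,478)),('side',(-284,92,85),S(302,532)),('side',(-319,52,56),S(332,540)),('side',(-319,-52,56),S(400,503)),
('scene',(-284,92,85),C(68,390)),('scene',(-284,-92,85),C(74,486)),('scene',(-319,55,56),C(50,422)),('scene',(-319,-55,56),C(57,475))]
ci={n:camera_info(n) for n in('side','scene')}
def pr(p):
    o=[]
    for n,P,_ in F:o.append(proj(n,ext(p,P),ci[n])[0])
    for n,P,_ in B:o.append(proj(n,ext(p,np.array(P)-[p[3],0,0]),ci[n])[0])
    return np.array(o)
T=np.array([f[2] for f in F+B])
r=least_squares(lambda p:(pr(p)-T).ravel(),[600,200,1.57,30],x_scale=[100,100,1,10],loss='soft_l1')
print(r.x);print(np.round(pr(r.x)-T,1))
s={}
for l in('lever_pad','loop_bar'):
    for n in('side','scene'):
        grab_frame(n) if l=='lever_pad' else 0
        g=outline_of(l,n)[0]['region'];ys,xs=np.where(g);s[l,n]=(xs.mean(),ys.mean(),xs.min(),ys.min());print(l,n,s[l,n])
sb={'side':S(325,349),'scene':C(119,340)}
def f(q):
    m=mech(r.x[3],q[0],q[1])
    return np.concatenate([proj(n,ext(r.x,m['bar']),ci[n])[0]-sb[n] for n in sb]+[proj(n,ext(r.x,m['pad']+[0,0,-4]),ci[n])[0]-s['lever_pad',n][:2] for n in sb])
q=least_squares(f,[0.3,1.5]);print(q.x,np.round(q.fun,1))
E
python3 fit.py
```

```text
[527.21806401 157.05153189   1.74121662  45.67764233]
[[ 0.4 -1.5]
 [-2.8 -4.5]
 [ 0.6 -3.4]
 [-2.4  2.4]
 [-0.5  1.9]
 [ 0.3 -1.7]
 [-0.7 -5.9]
 [ 2.9  0.9]
 [-3.2  4.3]
 [-0.7  2.9]
 [-0.1 -0. ]
 [-0.3 -4.6]
 [ 0.1 -7. ]
 [ 3.7 -1.8]
 [-2.7  2.4]
 [-0.6  0.7]
 [-0.1 -2.2]
 [-0.3 -0.9]
 [-2.3 -0.5]]
lever_pad side (np.float64(317.319018404908), np.float64(216.37116564417178), np.int64(308), np.int64(191))
lever_pad scene (np.float64(316.84132841328415), np.float64(215.80442804428046), np.int64(301), np.int64(191))
loop_bar side (np.float64(315.5272727272727), np.float64(222.94545454545454), np.int64(308), np.int64(193))
loop_bar scene (np.float64(320.0), np.float64(204.43478260869566), np.int64(319), np.int64(196))
[1.42662249 1.73380171] [-1.  -1.3 -1.3  1.1 -0.2  4.   2.5 -3.8]
```

```bash
cat > ov.py <<'E'
from h import *
def box(x0,x1,y0,y1,z0,z1):
    P=[(x,y,z) for x in(x0,x1) for y in(y0,y1) for z in(z0,z1)]
    return [(P[i],P[j]) for i in range(8) for j in range(i) if bin(i^j).count('1')==1]
def overlay(img,n,p,q,k,off,c=None):
    d=p[3];m=mech(d,*q)
    L=[(e,(0,0,255)) for e in box(-115,None or 100,-100,100,290,435)[:0]]
    hd=[((-115,-100,290),(-115,100,290)),((-115,-100,435),(-115,100,435)),((-115,-100,290),(-115,-100,435)),((-115,100,290),(-115,100,435))]
    L=[(e,(0,0,255)) for e in hd]+[(e,(255,0,0)) for e in box(-350,250,-125,125,0,10)]
    L+=[(e,(0,200,0)) for e in box(-284-d,1-d,-92,92,85,85.01)]+[(((-319-d,-55,56),(-319-d,55,56)),(255,0,255))]
    o=np.array([0,20,0]);L+=[((m['lp']-o,m['bar']-o),(255,0,255)),((m['lp']+o,m['bar']+o),(255,0,255)),((m['bar']-o,m['bar']+o),(255,0,255)),((m['pv'],m['pad']),(0,255,255))]
    kx=[((-66,-11,142),(-66,11,142)),((-66,-11,156),(-66,11,156)),((-66,-11,142),(-7,-11,142)),((-66,11,142),(-7,11,142))]
    L+=[(e,(255,255,0)) for e in kx]
    for (a,b),col in L:
        u=(proj(n,ext(p,np.array([a,b],float)),c)+.5-off)*k-.5
        cv2.line(img,*[tuple(int(round(v)) for v in w) for w in u],col,1)
    return img
E
python3 - <<'E'
from ov import *
p=[527.2,157,1.7412,45.7];q=[1.2,1.73]
a=cv2.imread('pics/side0.png');off=np.array([200,90]);k=4
w=cv2.resize(a[90:330,200:390],None,fx=3.15,fy=2.5) if 0 else cv2.resize(a[90:330,195:395],None,fx=2.5,fy=2.5,interpolation=cv2.INTER_CUBIC)
s=overlay(w.copy(),'side',p,q,2.5,np.array([195,90]))
b=cv2.imread('pics/scene0.png')
w2=cv2.resize(b[110:300,278:408],None,fx=3.1,fy=3.1,interpolation=cv2.INTER_CUBIC)
s2=overlay(w2.copy(),'scene',p,q,3.1,np.array([278,110]))
cv2.imwrite('pics/ov1.png',np.hstack([s[:589,:390],s2[:589,:403]]))
E
```

```text
(no output)
```

View pics/ov1.png

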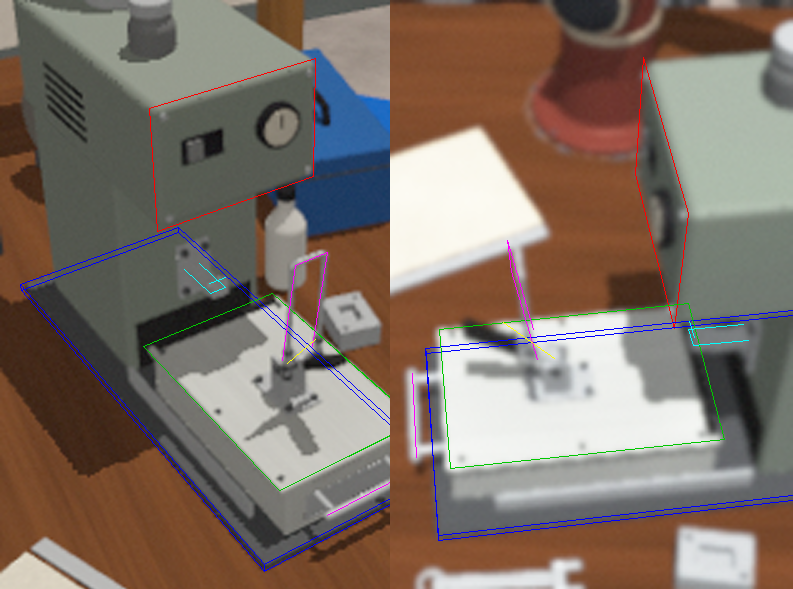

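The fit is good enough to move. I retract, swing clear around the machine to the bin front, and look with the wrist camera.

```bash
python3 -m pendant '[[[1,0,-0.05,-0.06,0,0,0],[1,0,-0.05,-0.06,0,0,0],[1,0,-0.05,-0.06,0,0,0],[1,0,-0.05,-0.05,0,0,0],[1,0,-0.04,-0.04,0,0,0],[1,-0.058,-0.004,0,0,0,0.15],[1,-0.058,-0.004,0,0,0,0.15],[1,-0.058,-0.004,0,0,0,0.15],[1,-0.058,-0.004,0,0,0,0.15],[1,-0.058,-0.004,0,0,0,0.15],[1,-0.058,-0.004,0,0,0,0.15],[1,-0.058,-0.004,0,0,0,0.15],[1,-0.058,-0.004,0,0,0,0.15],[1,-0.058,-0.004,0,0,0,0.15],[1,-0.058,-0.004,0,0,0,0.15]]]'
python3 -c "
from cell import *
s=read_state();print(s['position'],s['tcp_rot'].round(3),s['joint_pos']);print(camera_info('wrist'))"
```

```text
time_s: 3.08
position: [391.0, -49.9, 459.4]
tcp_rot: [[0.214, 0.977, 0.0], [0.977, -0.214, -0.0], [-0.0, 0.0, -1.0]]
contact_force: [0.8, 0.4, -0.9]
gripper_width: 85.2
grip_force: 0.0
[390.98649973 -49.93891879 459.40861669] [[ 0.214  0.977  0.   ]
 [ 0.977 -0.214 -0.   ]
 [-0.     0.    -1.   ]] [-1.81302641e+01 -3.04032747e+01  9.90309528e+01  1.55160269e-03
  1.11357091e+02 -5.76110595e+00]
{'mtx': array([[337.43594085,   0.        , 316.75589582],
       [  0.        , 337.43594085, 201.9988519 ],
       [  0.        ,   0.        ,   1.        ]]), 'dist': array([0.0046578, 0.       , 0.       , 0.       , 0.       ]), 'cam_to_world': array([[ 9.76899143e-01, -2.06308795e-01, -5.57202403e-02,
         4.04823180e+02],
       [-2.13700845e-01, -9.42967081e-01, -2.55235250e-01,
         1.37523525e+01],
       [ 1.14924664e-04,  2.61246560e-01, -9.65272097e-01,
         6.01868569e+02],
       [ 0.00000000e+00,  0.00000000e+00,  0.00000000e+00,
         1.00000000e+00]])}
```

```bash
python3 -m pendant '[[[1,-0.033,0.05,0.032,0,0,0],[1,-0.033,0.05,0.032,0,0,0],[1,-0.033,0.05,0.032,0,0,0],[1,-0.033,0.05,0.032,0,0,0],[1,-0.033,0.05,0.032,0,0,0],[1,0,0,0,0,0,-0.13],[-1,0,0,0,0,0,-0.13],[-1,0,0,0,0,0,-0.127],[-1,0,0,0,0,0.147,0],[-1,0,0,0,0,0.147,0],[-1,0,0,0,0,0.147,0],[-1,0,0,0,0,0,0],[-1,0,0,0,0,0,0]]]'
python3 - <<'E'
from h import *
s=read_state();print(s['joint_pos'])
c=camera_info('wrist');cv2.imwrite('pics/w1.png',cv2.cvtColor(grab_frame('wrist'),cv2.COLOR_RGB2BGR))
import pickle;pickle.dump(c,open('w1.pkl','wb'))
E
```

```text
time_s: 4.7
position: [584.5, -244.5, 312.5]
tcp_rot: [[-0.159, 0.984, -0.074], [0.891, 0.175, 0.419], [0.425, 0.0, -0.905]]
contact_force: [-0.9, -0.5, 0.2]
gripper_width: 0.1
grip_force: 0.0
[-36.88566603  12.21557479  77.18304275  17.83383567 108.67953531
 -43.94163828]
```

View pics/w1.png

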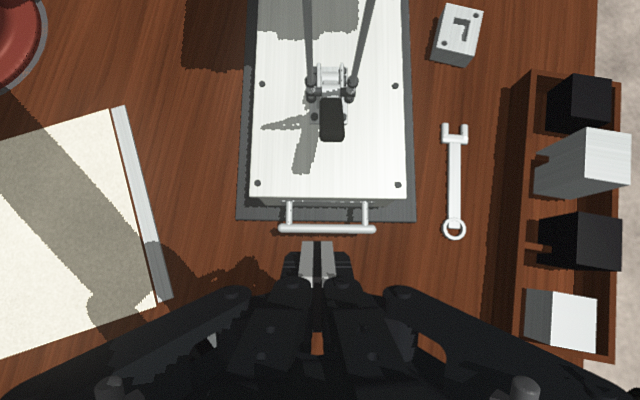

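The wrist view shows the bin front, handle bar (279–376, 229), the lever grip foreshortened at (332,119), and the loop legs rising at (308,50) and (365,50). Refit with these.

```bash
cat > fit2.py <<'E'
from ov import *
import pickle
S=lambda x,y:(195+x/2.5-.3,90+y/2.5-.3); C=lambda x,y:(278+(x-390)/3.1-.3,110+y/3.1-.3)
ci={n:camera_info(n) for n in('side','scene')};ci['wrist']=pickle.load(open('w1.pkl','rb'))
F=[('side',(-115,-100,435),S(315,58)),('side',(-115,-100,290),S(313,175)),('side',(-115,100,290),S(158,229)),
('side',(-350,125,10),S(265,563)),('scene',(-115,-100,435),C(690,215)),('scene',(-350,-125,0),C(438,540)),
('wrist',(-350,125,10),(236,219.5)),('wrist',(-350,-125,10),(415,222))]
B=[('wrist',(-319,55,56),(278.5,229)),('wrist',(-319,-55,56),(376,229)),('wrist',(-284,92,85),(248.5,198)),('wrist',(-284,-92,85),(411,199)),
('scene',(-284,92,85),C(440,330)),('scene',(-284,-92,85),C(451,470))]
def pr(p):
    o=[proj(n,ext(p,P),ci[n])[0] for n,P,_ in F]+[proj(n,ext(p,np.array(P)-[p[3],0,0]),ci[n])[0] for n,P,_ in B]
    return np.array(o)
T=np.array([f[2] for f in F+B])
r=least_squares(lambda p:(pr(p)-T).ravel(),[527,157,1.74,45],x_scale=[100,100,1,10],loss='soft_l1')
p=r.x;print(p);print(np.round(pr(p)-T,1).tolist())
im=cv2.imread('pics/w1.png')
# pad center in wrist: dark blob
g=im[90:148,312:352].max(2)<45;ys,xs=np.where(g);print('blob',xs.mean()+312,ys.mean()+90,ys.min()+90,ys.max()+90)
pw=np.array([xs.mean()+312,ys.mean()+90])
sb={'side':S(311,257),'scene':C(514,245)}
def f(q):
    m=mech(p[3],q[0],q[1])
    return np.concatenate([proj(n,ext(p,m['bar']),ci[n])[0]-sb[n] for n in sb]+[proj('wrist',ext(p,m['pad']),ci['wrist'])[0]-pw])
q=least_squares(f,[1.0,1.6]);print(q.x,np.round(q.fun,1))
q=q.x
w=overlay(im.copy(),'wrist',p,q,1,np.zeros(2),ci['wrist'])[:260,200:450]
b=cv2.imread('pics/scene0.png');w2=overlay(cv2.resize(b[110:300,278:408],None,fx=3.1,fy=3.1),'scene',p,q,3.1,np.array([278,110]))[170:589]
a=cv2.imread('pics/side0.png');w3=overlay(cv2.resize(a[130:310,215:375],None,fx=2.5,fy=2.5),'side',p,q,2.5,np.array([215,130]))
w=cv2.resize(w,None,fx=1.6,fy=1.6)
o=np.zeros((600,800,3),np.uint8);o[:416,:400]=w;o[:450,400:]=w3[:450];o[450:]=0
cv2.imwrite('pics/ov2.png',o)
pickle.dump((p,q),open('p.pkl','wb'))
E
python3 fit2.py
```

```text
[528.39340453 156.66376499   1.74124401  48.83347638]
[[0.7, -0.0], [0.5, 0.2], [0.1, 0.9], [-0.1, 0.5], [-0.7, -0.3], [-0.0, 0.3], [-0.6, -0.2], [3.0, -1.6], [4.4, 0.4], [-3.4, 1.0], [0.7, -1.2], [-3.1, -1.3], [-1.5, -0.1], [-1.6, -0.1]]
blob 332.6111111111111 135.22222222222223 102 140
[0.75841936 1.58002783] [-1.2  2.   0.9  5.5 -1.  -0.9]
```

View pics/ov2.png

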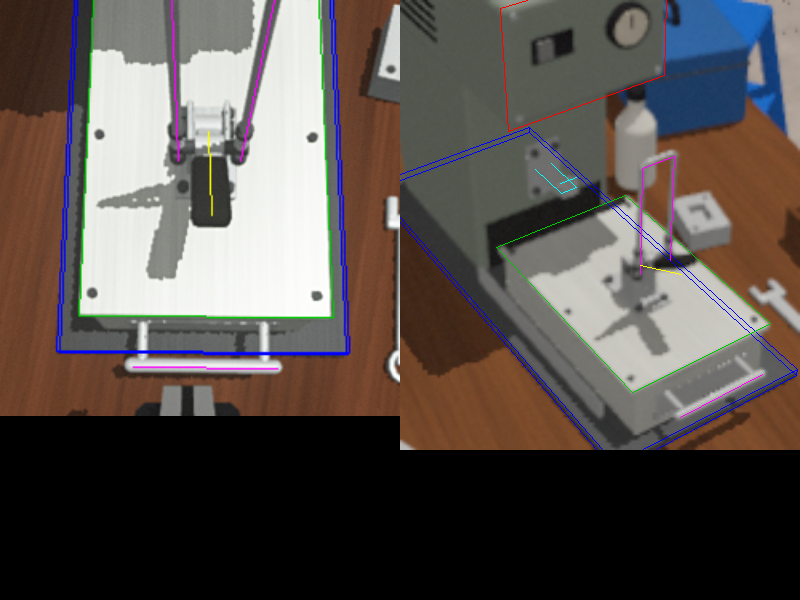

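Run:
```python
from h import *
import pickle
p,q=pickle.load(open('p.pkl','rb'));cw=pickle.load(open('w1.pkl','rb'))
for L in np.arange(.7,1.3,.1):
    m=mech(p[3],L,1.58);a=np.pi+.349-L   # handle direction; 20 deg below level outwards
    u=np.array([np.cos(a),0,np.sin(a)])
    P=[m['pv']+47*u,m['pv']+113*u]
    print(round(L,2),*[proj(n,ext(p,np.array(P)),c).round(0).tolist() for n,c in(('side',None),('wrist',cw),('scene',None))])
x=[np.cos(p[2]),np.sin(p[2])];s=read_state()
d=s['position'][:2]-p[:2];print('e pos',d@x,d@[-x[1],x[0]])
```

```text
0.7 [[320.0, 240.0], [334.0, 246.0]] [[331.0, 114.0], [332.0, 166.0]] [[316.0, 224.0], [296.0, 222.0]]
0.8 [[320.0, 238.0], [333.0, 242.0]] [[331.0, 110.0], [332.0, 158.0]] [[316.0, 223.0], [297.0, 219.0]]
0.9 [[319.0, 236.0], [332.0, 238.0]] [[331.0, 106.0], [333.0, 149.0]] [[317.0, 222.0], [299.0, 217.0]]
1.0 [[319.0, 235.0], [331.0, 234.0]] [[331.0, 102.0], [333.0, 138.0]] [[318.0, 221.0], [300.0, 215.0]]
1.1 [[318.0, 233.0], [329.0, 230.0]] [[331.0, 97.0], [334.0, 126.0]] [[319.0, 221.0], [303.0, 213.0]]
1.2 [[317.0, 232.0], [327.0, 226.0]] [[331.0, 93.0], [334.0, 112.0]] [[320.0, 220.0], [305.0, 211.0]]
1.3 [[317.0, 230.0], [325.0, 222.0]] [[332.0, 88.0], [335.0, 98.0]] [[321.0, 219.0], [308.0, 210.0]]
e pos -404.44260625419304 12.612016014796733
```

Pose is x=528.4, y=156.7, yaw 99.8°, with the bin about 49 mm out and the lever about 1.0 rad. Next I go down in front of the handle.

```bash
cat > st.py <<'E'
from h import *
import pickle,sys
p,q=pickle.load(open('p.pkl','rb'))
def e():
    s=read_state();r=R(p[2]).T@(s['position']-[p[0],p[1],0]);t=R(p[2]).T@s['tcp_rot']
    print('t',round(s['time_s'],2),'E',r.round(1),'z',t[:,2].round(3),'y',t[:,1].round(3),'F',(R(p[2]).T@s['contact_force']).round(1),'w',round(s['gripper_width'],1),'j',s['joint_pos'].round(0));return r,t
if __name__=='__main__':
    r,t=e()
    if len(sys.argv)>1:
        g=np.array([float(v) for v in sys.argv[1].split(',')]);print('tool shift m',(t.T@(g-r)/1000).round(4))
E
python3 -m pendant '[[[-1,-0.0256,0.0025,0.0471,0,0,0],[-1,-0.0256,0.0025,0.0471,0,0,0],[-1,-0.0256,0.0025,0.0471,0,0,0],[-1,-0.0256,0.0025,0.0471,0,0,0],[-1,-0.0256,0.0025,0.0471,0,0,0],[-1,0,0,0,0,0,0],[-1,0,0,0,0,0,0]]]' >/dev/null; python3 st.py -390,0,42
```

```text
t 5.62 E [-420.6   -1.    47.6] z [ 0.424  0.    -0.905] y [ 0.007 -1.     0.003] F [-0.1 -0.5  1.2] w -0.0 j [-37.  27.  85.  17.  87. -51.]
tool shift m [ 0.0253 -0.0008  0.018 ]
```

```bash
python3 -m pendant '[[[-1,0.0253,0,0.018,0,0,0],[-1,0.009,0,0.0042,0,0,0],[-1,0.009,0,0.0042,0,0,0],[-1,0.009,0,0.0042,0,0,0],[-1,0.009,0,0.0042,0,0,0],[-1,0.0045,0,0.0021,0,0,0]]]' >/dev/null; python3 st.py -335,0,42
```

```text
t 6.38 E [-348.    -1.    42.2] z [ 0.42  -0.003 -0.907] y [ 0.004 -1.     0.005] F [-6.2 -0.8  2.2] w -0.1 j [-33.  22.  93.  18.  83. -48.]
tool shift m [ 0.0117 -0.001   0.0056]
```

```bash
python3 -m pendant '[[[-1,0.0063,0,0.003,0,0,0],[-1,0.0036,0,0.0017,0,0,0],[-1,0,0,0,0,0,0]]]' >/dev/null; python3 st.py;python3 -m pendant '[[[-1,0.0036,0,0.0017,0,0,0],[-1,0,0,0,0,0,0]]]' >/dev/null; python3 st.py
```

```text
t 6.75 E [-336.5   -0.9   41.9] z [ 0.422 -0.002 -0.907] y [ 0.005 -1.     0.005] F [-5.4 -1.   0.7] w 0.3 j [-32.  21.  94.  19.  83. -47.]
t 7.0 E [-332.    -0.5   41.2] z [ 0.423 -0.001 -0.906] y [ 0.005 -1.     0.003] F [-4.9 -1.3  0.7] w 0.2 j [-32.  21.  94.  19.  83. -47.]
```

```bash
python3 -m pendant '[[[-1,0.0027,0,0.0013,0,0,0],[-1,0,0,0,0,0,0]]]' >/dev/null; python3 st.py;python3 -m pendant '[[[-1,0.0027,0,0.0013,0,0,0],[-1,0,0,0,0,0,0]]]' >/dev/null; python3 st.py
```

```text
t 7.25 E [-330.2   -0.5   41.2] z [ 0.421 -0.002 -0.907] y [ 0.004 -1.     0.004] F [-7.8 -2.   1. ] w 0.0 j [-32.  21.  94.  19.  83. -47.]
t 7.5 E [-330.2   -0.6   41.3] z [ 0.415 -0.003 -0.91 ] y [ 0.004 -1.     0.005] F [-15.8  -0.1  -0. ] w -0.3 j [-31.  20.  94.  18.  82. -47.]
```

```bash
python3 -m pendant '[[[-1,-0.018,0,-0.008,0,0,0],[-1,0.02,-0.0005,-0.045,0,0,0],[-1,0.02,0,-0.045,0,0,0],[-1,0.02,0,-0.045,0,0,0],[-1,0,0,0,0,0,0]]]' >/dev/null; python3 st.py -300,0,180
```

```text
t 8.12 E [-349.    -0.9  192.6] z [ 0.422 -0.004 -0.907] y [ 0.006 -1.     0.007] F [ 0.6 -0.4  0.1] w 0.2 j [-33.  13.  88.  18.  96. -44.]
tool shift m [ 0.0391 -0.0007  0.0321]
```

```bash
python3 -m pendant '[[[-1,0.0391,0,0.0321,0,0,0],[-1,0.009,0,0.0042,0,0,0],[-1,0.009,0,0.0042,0,0,0],[-1,0.009,0,0.0042,0,0,0],[-1,0.009,0,0.0042,0,0,0],[-1,0.009,0,0.0042,0,0,0],[-1,0,0,0,0,0,0]]]' >/dev/null; python3 st.py -236,0,180
python3 - <<'E'
from h import *
for n in('side','scene'): cv2.imwrite(f'pics/{n}1.png',cv2.cvtColor(grab_frame(n),cv2.COLOR_RGB2BGR))
a=cv2.imread('pics/side1.png')[110:310,195:395];b=cv2.imread('pics/scene1.png')[110:310,250:450]
cv2.imwrite('pics/c1.png',cv2.resize(np.hstack([a,b]),(800,400),interpolation=cv2.INTER_CUBIC))
E
```

```text
t 9.0 E [-247.7    1.7  174.8] z [ 0.427  0.002 -0.904] y [ 0.006 -1.     0.   ] F [ 1.   0.  -0.3] w -0.1 j [-26.   7.  97.  20.  92. -38.]
tool shift m [0.0128 0.0018 0.0002]
```

View pics/c1.png

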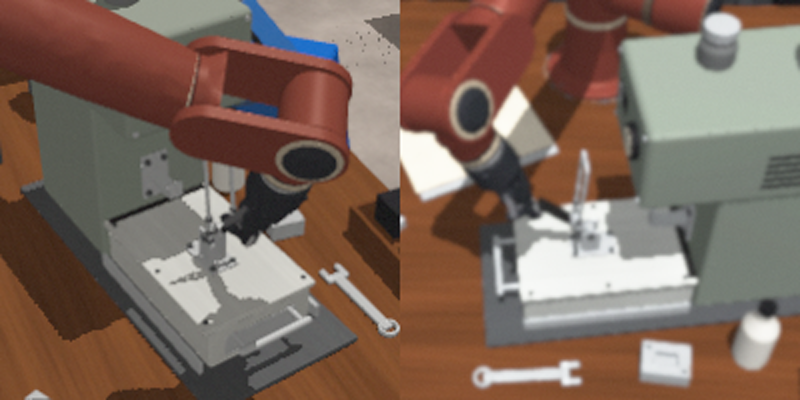

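The bin is home, the loop is upright (scene crop (582,155)–(578,240)), and the fingers are at the lever tip. I push a bit further to lift the lever.

```bash
python3 -m pendant '[[[-1,0.007,0.001,0.0033,0,0,0],[-1,0.005,0,0.0025,0,0,0],[-1,0,0,0,0,0,0]]]' >/dev/null; python3 st.py
python3 - <<'E'
from h import *
import pickle
p,q=pickle.load(open('p.pkl','rb'))
for n in('side','scene'):
    cv2.imwrite(f'pics/{n}2.png',cv2.cvtColor(grab_frame(n),cv2.COLOR_RGB2BGR))
    for l in('lever_pad','loop_bar','loop_grip'):
        for d in outline_of(l,n)[:1]: 
            ys,xs=np.where(d['region']);print(n,l,round(d['conf'],2),d['box'],xs.mean(),ys.mean())
for L in(.95,1.05,1.15,1.25):
    m=mech(0,L,1.74-L+.84);print(L,[ (n,proj(n,ext(p,m['pad']))[0].round(0)) for n in('side','scene')])
E
```

```text
t 9.47 E [-234.4    0.8  174.5] z [ 0.427  0.002 -0.904] y [ 0.006 -1.     0.   ] F [-0.2 -0.3  0.7] w -0.4 j [-25.   6.  98.  20.  92. -37.]
side lever_pad 0.48 [292.5, 189.8, 313.5, 234.0] 300.30625 212.175
side loop_bar 0.7 [294.5, 190.4, 306.8, 222.6] 297.8888888888889 209.88888888888889
side loop_grip 0.63 [292.5, 193.4, 307.2, 230.4] 299.0 211.4516129032258
scene lever_pad 0.65 [322.5, 188.1, 352.7, 223.0] 334.6972972972973 213.72432432432433
scene loop_bar 0.48 [338.1, 183.8, 349.3, 224.6] 344.0285714285714 202.14285714285714
scene loop_grip 0.64 [336.1, 187.6, 350.4, 223.3] 343.9017341040462 200.85549132947978
0.95 [('side', array([314., 224.])), ('scene', array([324., 216.]))]
1.05 [('side', array([313., 221.])), ('scene', array([325., 215.]))]
1.15 [('side', array([312., 218.])), ('scene', array([327., 213.]))]
1.25 [('side', array([311., 215.])), ('scene', array([330., 212.]))]
```

```bash
python3 -m pendant '[[[-1,-0.027,0.001,-0.013,0,0,0],[-0.3,-0.005,0,-0.05,0,0,0],[-0.3,0.0,0,-0.045,0,0,0],[-0.3,0,0,0,0,0.13,0],[-0.3,0,0,0,0,0.13,0],[-0.3,0,0,0,0,0,0]]]' >/dev/null; python3 st.py -215,0,238
python3 - <<'E'
from h import *
import pickle
p,q=pickle.load(open('p.pkl','rb'))
c=camera_info('wrist');pickle.dump(c,open('w2.pkl','wb'))
for n in('scene','wrist'): cv2.imwrite(f'pics/{n}3.png',cv2.cvtColor(grab_frame(n),cv2.COLOR_RGB2BGR))
a=cv2.imread('pics/wrist3.png')[:, 120:520];b=cv2.imread('pics/scene3.png')[150:300,260:410]
cv2.imwrite('pics/c3.png',np.hstack([a,cv2.resize(b,(400,400),interpolation=cv2.INTER_CUBIC)]))
E
```

```text
t 10.62 E [-3.11e+02  1.00e-01  2.56e+02] z [ 0.646  0.005 -0.763] y [ 0.004 -1.    -0.003] F [-0.3  0.  -1.1] w 30.0 j [-34.  14.  85.  29. 110. -41.]
tool shift m [0.0617 0.0005 0.0757]
```

View pics/c3.png

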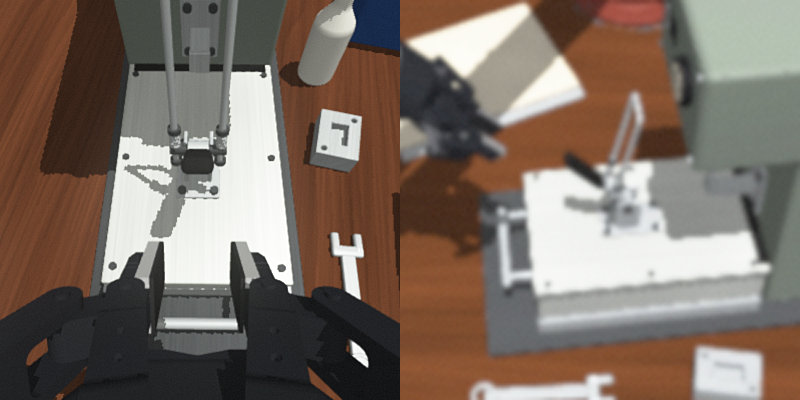

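Lever is now steep and the loop leans toward the machine, centred between the fingers (legs at x≈171/227, gripper centre ≈197). Now I sweep the loop over.

```bash
python3 -m pendant '[[[-0.3,0.031,0,0.038,0,0,0],[-0.3,0.031,0,0.038,0,0,0],[-0.3,0.0095,0,0.016,0,0,0],[-0.3,0.0095,0,0.016,0,0,0],[-0.3,0.008,0,0.0115,0,0,0],[-0.3,0.008,0,0.0115,0,0,0],[-0.3,0.0025,0,0.0135,0,0,0],[-0.3,0,0,0,0,0,0]]]' >/dev/null; python3 st.py -131.7,0,201
python3 - <<'E'
from h import *
for n in('scene','side'):
    grab_frame(n)
    for d in outline_of('loop_bar',n)[:1]: print(n,d['conf'],d['box'])
E
```

```text
t 11.72 E [-140.1    0.9  211. ] z [ 0.646  0.005 -0.764] y [ 0.006 -1.    -0.002] F [-0.8  0.1  0.9] w 29.7 j [-22.   4. 100.  33.  99. -34.]
tool shift m [-0.     0.001  0.013]
scene 0.69 [336.6, 196.7, 364.7, 226.9]
side 0.52 [282.4, 184.2, 313.6, 228.4]
```

```bash
python3 -m pendant '[[[-0.3,0,0,0.013,0,0,0],[-0.3,-0.0022,0,0.011,0,0,0],[-0.3,-0.0022,0,0.0115,0,0,0],[-0.3,-0.0036,0,0.0075,0,0,0],[-0.3,-0.0036,0,0.0075,0,0,0],[-0.3,0,0,0,0,0,0]]]' >/dev/null; python3 st.py -116.4,0,159
python3 - <<'E'
from h import *
for n in('scene','side'):
    cv2.imwrite(f'pics/{n}4.png',cv2.cvtColor(grab_frame(n),cv2.COLOR_RGB2BGR))
a=cv2.imread('pics/side4.png')[140:265,220:345];b=cv2.imread('pics/scene4.png')[160:285,290:415]
cv2.imwrite('pics/c4.png',cv2.resize(np.hstack([a,b]),(800,400),interpolation=cv2.INTER_CUBIC))
E
```

```text
t 12.68 E [-116.8    0.9  165.1] z [ 0.645  0.005 -0.764] y [ 0.006 -1.    -0.001] F [-0.3 -0.6 -0.9] w 29.9 j [-20.   6. 103.  34.  94. -35.]
tool shift m [-0.0036  0.0009  0.005 ]
```

View pics/c4.png

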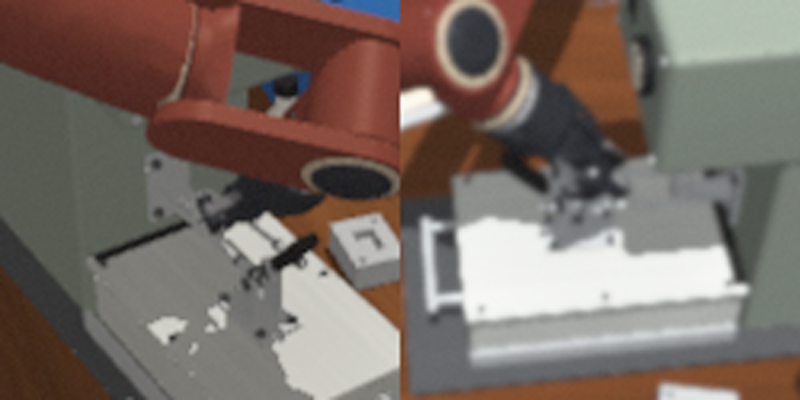

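```bash
python3 -m pendant '[[[-0.3,-0.0036,0,0.005,0,0,0],[-0.3,0,0,0,0,0,0]]]'; python3 -m pendant '[[[-0.3,0.002,0,-0.045,0,0,0],[-0.3,0,0,-0.05,0,0,0],[-1,0,0,-0.05,0,0,0],[-1,-0.01,0,-0.04,0,0,0],[-1,0,0,0,0,0,0]]]' >/dev/null; python3 st.py
python3 - <<'E'
from ov import *
import pickle
p,q=pickle.load(open('p.pkl','rb'))
c=camera_info('wrist');pickle.dump(c,open('w3.pkl','wb'))
for n in('side','wrist'): cv2.imwrite(f'pics/{n}5.png',cv2.cvtColor(grab_frame(n),cv2.COLOR_RGB2BGR))
a=cv2.imread('pics/wrist5.png');b=cv2.imread('pics/side5.png')[150:260,230:340]
m=mech(0,1.18,-.09);print(proj('wrist',ext(p,np.array([m['bar'],[-55,0,145],[-62,0,156],m['lp'],m['pad']])),c).round(0).tolist())
cv2.imwrite('pics/c5.png',np.hstack([cv2.resize(a[:150,230:430],(533,400),interpolation=cv2.INTER_CUBIC),cv2.resize(b,(267,400))]))
E
```

```text
time_s: 13.02
position: [548.3, 41.3, 160.5]
tcp_rot: [[-0.134, 0.985, -0.112], [0.753, 0.175, 0.635], [0.645, 0.001, -0.765]]
contact_force: [-0.1, -0.3, 1.6]
gripper_width: 29.9
grip_force: 0.6
t 13.65 E [-244.5   -0.9  298.3] z [ 0.643 -0.001 -0.766] y [ 0.003 -1.     0.003] F [ 0.3 -0.5 -0.6] w 0.1 j [-30.   7.  88.  32. 110. -36.]
[[317.0, 121.0], [316.0, 128.0], [316.0, 127.0], [316.0, 236.0], [316.0, 259.0]]
```

View pics/c5.png

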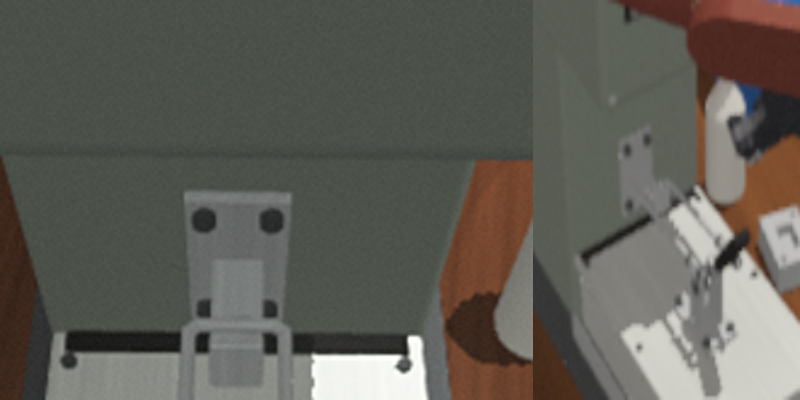

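The wrist crop shows the cross bar at (237,325), lying across the keeper arm behind the lip (px ≈ (319,122), predicted (317,121)). Now I change the lean and go above the raised lever's pad.

```bash
python3 -m pendant '[[[-1,0,0,0,0,-0.175,0],[-1,0,0,0,0,-0.175,0],[-1,0,0,0,0,0,0]]]' >/dev/null; python3 st.py -194,0,260
python3 - <<'E'
from st import *
r,t=e(); 
for a,b in (((-194,0,260),(-194,0,211)),((-194,0,211),(-206,0,202)),((-206,0,202),(-218,0,190)),((-218,0,190),(-228,0,176.5)),((-228,0,176.5),(-235,0,161)),((-235,0,161),(-239,0,144.5)),((-239,0,144.5),(-239.5,0,127.6)),((-239.5,0,127.6),(-237,0,110))):
    print(b,(t.T@(np.array(b)-a)/1000).round(4))
E
```

```text
t 14.12 E [-2.391e+02 -2.000e-01  2.967e+02] z [ 0.344  0.002 -0.939] y [ 0.01  -1.     0.001] F [-0.1  0.3  0.3] w -0.2 j [-23.  -0.  91.  17. 100. -32.]
tool shift m [0.0297 0.0002 0.05  ]
t 14.12 E [-2.391e+02 -2.000e-01  2.967e+02] z [ 0.344  0.002 -0.939] y [ 0.01  -1.     0.001] F [-0.1  0.3  0.3] w -0.2 j [-23.  -0.  91.  17. 100. -32.]
(-194, 0, 211) [-0.0169 -0.0001  0.046 ]
(-206, 0, 202) [-0.0144 -0.0001  0.0043]
(-218, 0, 190) [-0.0154 -0.0001  0.0071]
(-228, 0, 176.5) [-0.014  -0.0001  0.0092]
(-235, 0, 161) [-0.0119 -0.0001  0.0121]
(-239, 0, 144.5) [-0.0094 -0.0001  0.0141]
(-239.5, 0, 127.6) [-0.0063 -0.      0.0157]
(-237, 0, 110) [-0.0037  0.      0.0174]
```

```bash
python3 -m pendant '[[[-1,0.03,0,0,0,0,0],[-1,0,0,0.05,0,0,0],[-1,-0.017,0,0.046,0,0,0],[-1,-0.014,0,0.0043,0,0,0],[-1,-0.0155,0,0.007,0,0,0],[-1,0,0,0,0,0,0]]]' >/dev/null; python3 st.py
python3 -m pendant '[[[-1,-0.007,0,0.0046,0,0,0],[-1,-0.007,0,0.0046,0,0,0],[-1,-0.006,0,0.006,0,0,0],[-1,-0.006,0,0.006,0,0,0],[-1,0,0,0,0,0,0]]]' >/dev/null; python3 st.py
```

```text
t 14.88 E [-222.5   -0.5  190.1] z [ 0.343  0.001 -0.939] y [ 0.003 -1.     0.001] F [-0.2  0.1  0.7] w 0.3 j [-22.   3.  99.  17.  90. -34.]
t 15.5 E [-2.379e+02 -1.000e-01  1.602e+02] z [ 0.344  0.002 -0.939] y [ 0.005 -1.    -0.001] F [0.  0.4 1.1] w -0.2 j [-23.   5.  99.  17.  88. -36.]
```

```bash
python3 -m pendant '[[[-1,-0.003,0,0.007,0,0,0],[-1,-0.004,0,0.007,0,0,0],[-1,0,0,0,0,0,0]]]' >/dev/null; python3 st.py
python3 - <<'E'
from h import *
import pickle
p,q=pickle.load(open('p.pkl','rb'))
for n in('wrist','side'): cv2.imwrite(f'pics/{n}6.png',cv2.cvtColor(grab_frame(n),cv2.COLOR_RGB2BGR))
print(proj('wrist',ext(p,np.array([[-55,0,145],[-62,0,156],[-66,0,142]]))).round(0).tolist())
a=cv2.imread('pics/wrist6.png')[:150,230:430];b=cv2.imread('pics/side6.png')[150:260,230:340]
cv2.imwrite('pics/c6.png',np.hstack([cv2.resize(a,(533,400)),cv2.resize(b,(267,400))]))
E
```

```text
t 15.88 E [-2.401e+02 -2.000e-01  1.453e+02] z [ 0.343  0.002 -0.939] y [ 0.005 -1.     0.   ] F [-1.1 -0.1  2.6] w -0.2 j [-24.   6.  99.  17.  86. -36.]
[[320.0, -111.0], [320.0, -121.0], [319.0, -85.0]]
```

View pics/c6.png

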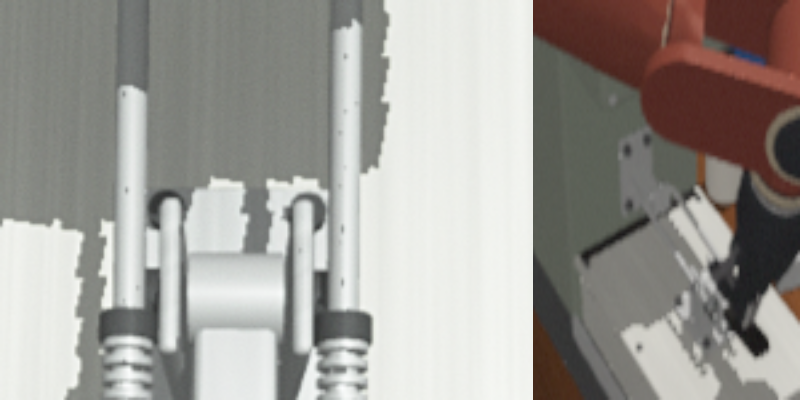

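The loop still reaches the keeper and the pressing force is rising, which means the loop is drawing tight. I keep pressing.

```bash
python3 -m pendant '[[[-1,-0.003,0,0.008,0,0,0],[-1,-0.003,0,0.008,0,0,0],[-1,0,0,0,0,0,0]]]' >/dev/null; python3 st.py
python3 -m pendant '[[[-1,-0.0019,0,0.0087,0,0,0],[-1,-0.0019,0,0.0087,0,0,0],[-1,0,0,0,0,0,0]]]' >/dev/null; python3 st.py -237,0,104
```

```text
t 16.35 E [-2.393e+02  2.000e-01  1.274e+02] z [ 0.345  0.003 -0.939] y [ 0.005 -1.    -0.001] F [ 0.  -0.1 -0.1] w -0.3 j [-24.   7. 100.  17.  85. -37.]
t 16.73 E [-237.    -0.5  110.9] z [ 0.344  0.001 -0.939] y [ 0.006 -1.     0.001] F [-1.8  0.7  5.8] w -0.0 j [-23.   8. 101.  17.  83. -37.]
tool shift m [-0.0024 -0.0005  0.0064]
```

```bash
python3 -m pendant '[[[-1,0,0,0.003,0,0,0],[-1,0,0,0,0,0,0]]]' >/dev/null; python3 st.py
python3 -m pendant '[[[-1,0.01,0,-0.03,0,0,0],[-1,0,0,-0.06,0,0,0],[-1,0,0,-0.06,0,0,0],[-1,-0.02,0,-0.05,0,0.17,0],[-1,-0.02,0,0,0,0.17,0],[-1,0,0,0,0,0,0]]]' >/dev/null; python3 st.py
python3 - <<'E'
from h import *
import pickle
p,q=pickle.load(open('p.pkl','rb'))
c=camera_info('wrist')
for n in('wrist','side','scene'): cv2.imwrite(f'pics/{n}7.png',cv2.cvtColor(grab_frame(n),cv2.COLOR_RGB2BGR))
m=mech(0,0,0);print(proj('wrist',ext(p,np.array([[-55,0,145],m['lp'],m['pad']])),c).round(0).tolist())
a=cv2.imread('pics/wrist7.png')[:300,220:420];b=cv2.imread('pics/side7.png')[150:260,220:340];d=cv2.imread('pics/scene7.png')[180:260,290:410]
r=lambda x,s:cv2.resize(x,s,interpolation=cv2.INTER_CUBIC)
cv2.imwrite('pics/c7.png',np.hstack([r(a,(400,600)),np.vstack([r(b,(400,330)),r(d,(400,270))])]))
E
```

```text
t 16.98 E [-236.9   -0.7  110.6] z [ 0.343  0.002 -0.939] y [ 0.007 -1.     0.001] F [-2.2  5.9 15.5] w -0.1 j [-23.   8. 101.  17.  83. -37.]
t 17.73 E [-333.6    0.4  276.6] z [ 0.642  0.006 -0.767] y [ 0.001 -1.    -0.006] F [ 0.6  0.8 -1.2] w -0.1 j [-36.  15.  81.  29. 112. -41.]
[[319.0, 54.0], [319.0, 171.0], [319.0, 220.0]]
```

View pics/c7.png

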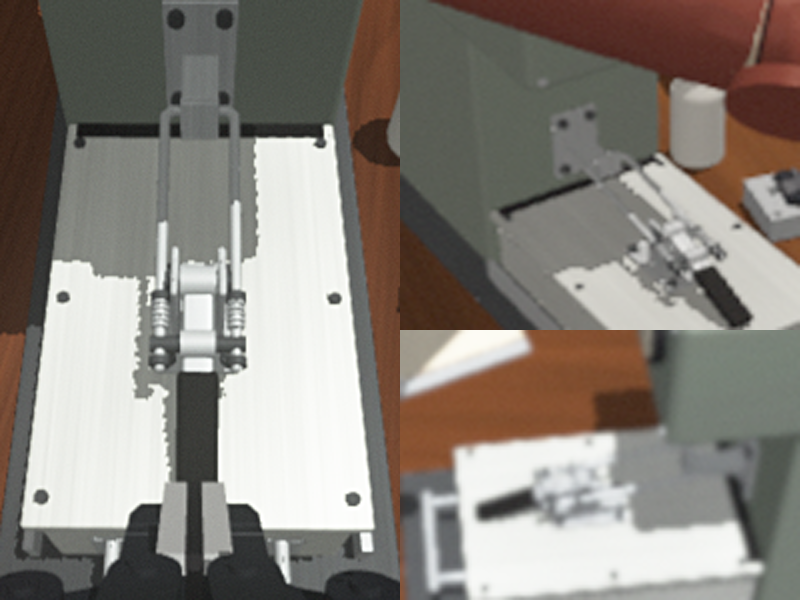

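The lever lies shut and stayed there after release. The cross bar is at px (320,55), against a predicted seat of (319,54), so it is hooked behind the lip. The bin is home and the gripper is clear.

```bash
python3 -c "
from cell import *
print(close_job())"
```

```text
the job is handed in; nothing more can be done
None
```

The bin is home, the loop is hooked behind the keeper's lip, and the lever is pressed past centre and stayed shut after release; the job was handed in at about 18 s on the robot's clock, with no verdict returned.

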